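Set out the bake-sale samples

TASK

Set out the bake-sale samples: move each of the four biscuits from the baking sheet to the middle of the serving board that bears its picture, lying flat, right way up, the square one and the oat bar turned to line up with their pictures. Then stand the clear cover over the pink-iced biscuit, centred and level on its board, and leave the jam jar undisturbed.

Things in the scene. Friction and masses are not known exactly. Their poses are not given: they have to be found in the camera images.
- choc_c (a point): Dark brown round chocolate biscuit with cream chips, 56 mm across, 16 mm thick, loose, lying flat on the baking sheet (sheet top 4 mm above the table). The point is its centre, half-way up; z is up.
- shortbread_c (a point): Pale yellow square shortbread with a grid of small dimples, 48 x 48 mm, 16 mm thick, loose, lying flat on the baking sheet. The point is its centre, half-way up; x and y run along its edges, z up.
- oatbar_c (a point): Orange-brown oblong oat bar, 66 mm long (its x) by 32 mm wide (its y), 16 mm thick, loose, lying flat on the baking sheet. The point is its centre, half-way up; z is up.
- iced_c (a point): Small round biscuit with pink icing and white sprinkles, 44 mm across, 16 mm thick, loose, lying flat on the baking sheet. The point is its centre, half-way up; z is up.
- board_choc_top (a point): Fixed teal serving board, 100 x 100 x 6 mm, its underside on the table, with a flat printed picture of the dark brown round biscuit in its middle. The point is the centre of its top face; x and y run along its edges, z up.
- board_shortbread_top (a point): Fixed teal serving board, 100 x 100 x 6 mm, its underside on the table, with a flat printed picture of the pale yellow square shortbread in its middle. The point is the centre of its top face; x and y run along its edges, as do the picture's sides, z up.
- board_oatbar_top (a point): Fixed teal serving board, 100 x 100 x 6 mm, its underside on the table, with a flat printed picture of the orange-brown oat bar in its middle. The point is the centre of its top face; x and y run along its edges and the picture's long side runs along x, z up.
- board_iced_top (a point): Fixed teal serving board, 100 x 100 x 6 mm, its underside on the table, with a flat printed picture of the small pink round biscuit in its middle. The point is the centre of its top face; x and y run along its edges, z up.
- cover_c (a point): Clear round food cover with a flat top and a red knob, loose (about 150 g), standing on the table open side down. 92 mm across outside, 86 mm inside; its flat top is 50 mm above its rim, and the knob (22 mm across, 22 mm tall) stands on that, so it is 72 mm tall in all; inside height 46 mm. The point is on its axis, 36 mm above its rim (half-way up, 14 mm below the foot of the knob); z is up.
- jar_c (a point): Squat amber jam jar with a yellow cap, 60 mm across, 60 mm tall, loose, standing on the table; not part of the job. The point is its centre, half-way up; z is up.

How it is judged:
At the end, for the whole second after the job is handed in: Each biscuit lies flat, face up on its own board within 12 mm of its centre; oat bar and shortbread within 0.22 rad of their pictures (half or quarter turns allowed). The cover stands level on the pink biscuit's board, within 10 mm of its centre, biscuit inside (horizontal distance between choc_c and board_choc_top below 0.012 m and angle between each of choc_c, shortbread_c, oatbar_c, iced_c's own z axis and vertical below 0.12 rad and z of choc_c in the frame of board_choc_top between 0.005 and 0.011 m and horizontal distance between shortbread_c and board_shortbread_top below 0.012 m and z of shortbread_c in the frame of board_shortbread_top between 0.005 and 0.011 m and horizontal distance between oatbar_c and board_oatbar_top below 0.012 m and z of oatbar_c in the frame of board_oatbar_top between 0.005 and 0.011 m and horizontal distance between iced_c and board_iced_top below 0.012 m and z of iced_c in the frame of board_iced_top between 0.005 and 0.011 m and angle between the x axis of oatbar_c and the x axis of board_oatbar_top, either way round below 0.22 rad and (angle between the x axis of shortbread_c and the x axis of board_shortbread_top, either way round below 0.22 rad or angle between the x axis of shortbread_c and the y axis of board_shortbread_top, either way round below 0.22 rad) and horizontal distance between cover_c and board_iced_top below 0.01 m and angle between cover_c's own z axis and vertical below 0.06 rad and z of cover_c in the frame of board_iced_top between 0.033 and 0.039 m); the robot touches nothing.
It fails at once if the jam jar is shifted by more than 20 mm or tipped (distance of jar_c from where it was at the start of the episode above 0.02 m or angle between jar_c's own z axis and vertical above 0.3 rad).
It also fails if it takes over 141 s, if anything falls off the work surface, if the arm or the gripper's body presses on something with over 40 N, if the wrist force passes 120 N, or if a joint passes its speed limit or range.

ROBOT

A 6-joint arm with a two-finger parallel gripper is mounted at the origin on the work surface. World frame = base frame: x ahead of the robot, y to its left, z up, the work surface at z = 0. Lengths are in m, angles in rad, forces in N, time in s.
With the tool pointing down it reaches from about 0.275 to 1 m from the base axis. Payload 8.4 kg.
Tool frame: the origin (TCP) lies at the very end of the fingers, on their centre line; the grasp point (between the pads) lies 19 mm behind it (ctrl.grip_depth is the distance from the TCP to the grasp point, in m); z points along the fingers, y is the direction in which the jaws open and shut (so a half turn about z gives the same grasp; the last joint's range is limited). The gripper opens to 85 mm and grips with 20 to 120 N. Pads are 22 mm wide; open, the fingers measure 114 mm over their backs; the gripper's body (76 mm by 85 mm) begins 54 mm behind the grasp point. The pads swing forward as they close: fully open they stand 13 mm farther back than shut.
Start: joints at [1.125, 0.353, 1.633, -0, 1.155, -0.002], TCP at [0.268, 0.564, 0.231] pointing down, gripper open.
Joint ranges: [-2.63, 2.63], [-0.92, 2.1], [0.06, 2.66], [-1.3, 4.44], [0, 2.69], [-3.02, 3.02]. Speed limits (rad/s): [2.22, 2.22, 2.79, 3.14, 3.14, 3.14].

INTERFACE

Orientations are given as a unit quaternion [x, y, z, w].
In Python, from bench import ctrl gives the robot as it stands. The module is installed in compiled form; this text tells all that it offers.
- The arm moves only by the shell command python3 -m handwheel 'ROWS' [FORCE]. ROWS is JSON, a list of rows, each a list of 3 entries, a list of its own where there are three numbers: the shift along the world's x, y, z in mm, then the turn, a rotation vector about the world's x, y, z in degrees, then the finger opening in mm, from 0 to 85.4. In form: [[[x, y, z], [ax, ay, az], hand], ...]. A call has 1 to 5 rows; each row is the pose to reach, as a shift and turn from the pose commanded when the call began; what a row does not reach only later rows make up. A row lasts 1/8 s, in which the tool goes at most 62.5 mm and 10.7 degrees, less where a joint would pass 70% of its speed; a pose out of reach is approached as far as the arm can. A call with a gripper value outside its range is refused whole. The fingers move at their own pace and stop on an object; FORCE is the grip in N (left out, the last holds). Time passes only in rows, so rows that repeat a pose let the fingers close. It gives the time, the measured TCP pose, the force and the opening at its end, in the units of the state.
- ctrl.observe(): the state, without advancing time (a new reading comes with each control period).
- ctrl.camera(name): name is "scene" or "top"; returns the picture (420x560x3 uint8, red, green, blue); there is no depth.
- ctrl.camera_info(name): a dict with "fx", "fy", "cx", "cy" (pixels), "eye" and "rotation" of the camera in the world. Camera axes: x right, y up, looking along -z (the intrinsics and any distortion apply to the point x, -y, -z); pixel columns grow to the right and rows downward; lengths in m; the calibration is good to about 2 mm. A picture is of the moment at which its call begins. camera_info takes no time and is no camera call.
- ctrl.hand_in(): hands the job in, once; it reports no verdict.
Trained networks look in the newest picture that a camera, given by its name, has taken for a name from the list of things; names that differ only in an ending like _2 or _b are one class to them, and where a whole thing is asked for, a point or a joint stands for the part that bears it (a point fixed in the world has none). Each returns a list of dicts, best first, with "p" (0 to 1); they miss things now and then, are a little off and sometimes report something else, mostly with a low value. They report only what shows in the picture. A call takes as long as a camera call.
- ctrl.trace(thing, camera): "pixels" (420x560 bool, what is visible of it) and "box" ([left, top, right, bottom] in pixels, round what is visible of it).
The state is a dict: "t": time; "joint_positions": joint angles; "joint_velocities": joint speeds; "tau": joint torques, N m; "position": TCP position; "tool_rot": TCP orientation; "contact_force": force on the tool from outside, world axes, zero at the start; "wrist_torque": the same for the moment, N m; "grip_width": finger opening in m.
Only numpy, scipy, OpenCV 4.12 (cv2) and the standard library are available. Lean on these libraries where they do the work, as an engineer would, in place of code of your own. Each camera call takes 0.05 s, during which the arm holds its last target. There are 200 camera calls.

## Working session

There is one attempt and no reset: what is moved stays moved. The work goes in short steps, Python scripts to look and compute and a shell command to move; the robot and the scene stay as the last step left them, time stands still between calls to the robot, and variables do not carry over. Pictures are saved under pics/ and viewed, about 12 in all and at most 16, crops included, and the job is handed in when it is done.

```bash
mkdir -p pics
python3 - <<'E'
from bench import ctrl
import cv2
for n in("scene","top"):
    im=ctrl.camera(n); cv2.imwrite(f"pics/{n}0.png",im[...,::-1]); print(n,ctrl.camera_info(n))
s=ctrl.observe(); print(s)
E
```

```text
scene {'fx': 478.06461436111397, 'fy': 478.06461436111397, 'cx': 278.0824474348255, 'cy': 194.40618027456844, 'eye': array([1.22918852, 0.35847304, 0.92027623]), 'rotation': array([0.1838638 , 0.30834394, 0.78985332, 0.49724225])}
top {'fx': 463.72146919555985, 'fy': 463.72146919555985, 'cx': 288.0856874231815, 'cy': 206.8456158290986, 'eye': array([ 0.34644185, -0.02487443,  1.07099126]), 'rotation': array([ 0.07468379, -0.06696838, -0.67712558,  0.7289983 ])}
{'t': 0.1, 'joint_positions': array([ 1.12461520e+00,  3.53598584e-01,  1.63405492e+00,  1.08314991e-06,
        1.15517075e+00, -2.38357359e-03]), 'joint_velocities': array([-3.56723884e-04, -8.88143421e-04, -2.82412305e-03, -1.90130003e-04,
       -4.98057187e-05, -1.52624218e-03]), 'tau': array([ 6.40458302e-05, -6.06362128e+01, -3.42812455e+01, -3.81873963e-05,
        4.04014849e-03,  3.69688041e-05]), 'position': array([0.26816865, 0.56408423, 0.23062651]), 'tool_rot': array([ 2.20082414e-01,  9.75481087e-01, -6.00267326e-04, -1.37441192e-04]), 'contact_force': array([ 0.06815385, -0.0270283 , -0.32718677]), 'wrist_torque': array([-0.00803642,  0.06367094, -0.01332133]), 'grip_width': 0.08568191912203753}
```

View pics/scene0.png

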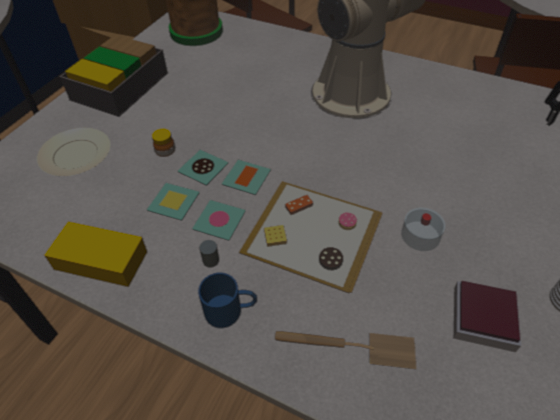

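View pics/top0.png

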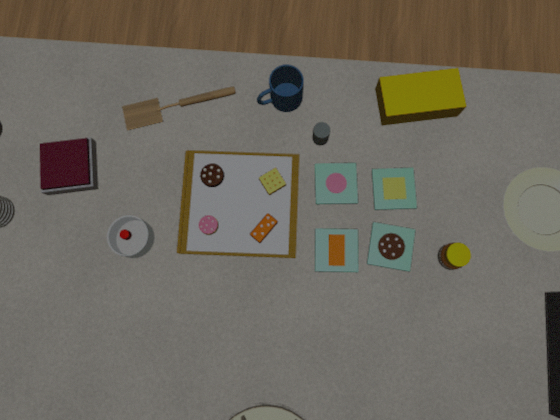

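Both pictures show the scene clearly and nothing is hidden. In the top view the sheet is at about (240,205) with choc at (212,175), shortbread (272,180), oat bar (264,228) and iced (208,225). The boards are iced (336,183), shortbread (394,188), oat bar (336,250) and choc (391,246). The cover is at (128,236) and the jar at (456,256).

```bash
cat > h.py <<'E'
from bench import ctrl
import numpy as np, cv2
from scipy.spatial.transform import Rotation as R
def ray(cam,uv,z):
    i=ctrl.camera_info(cam); uv=np.atleast_2d(uv).astype(float)
    d=np.c_[(uv[:,0]-i['cx'])/i['fx'],-(uv[:,1]-i['cy'])/i['fy'],-np.ones(len(uv))]
    d=R.from_quat(i['rotation']).apply(d); e=i['eye']
    return (e+d*((z-e[2])/d[:,2])[:,None])[:,:2]
def rect(mask,cam,z):
    "centre, sizes mm, long-side angle deg of the mask on plane z"
    m=mask.astype(np.uint8)
    n,l,st,_=cv2.connectedComponentsWithStats(m)
    m=(l==1+st[1:,4].argmax())
    v,u=np.nonzero(m); p=ray(cam,np.c_[u,v],z)*1000
    c=p.mean(0); r=cv2.minAreaRect(p.astype(np.float32)); a=r[2]
    if r[1][0]<r[1][1]: a+=90
    return c.round(1),np.round(r[0],1),np.round(r[1],1),round(a%180,1)
def find(name,z,cams=("top","scene")):
    for c in cams:
        t=ctrl.trace(name,c)
        if t: print(name,c,round(t[0]['p'],2),t[0]['box'],*rect(t[0]['pixels'],c,z))
        else: print(name,c,'none')
E
python3 - <<'E'
from h import *
for c in("top","scene"): ctrl.camera(c)
for n in("choc","shortbread","oatbar","iced"):
    find(n+"_c",.016); find(f"board_{n}_top",.006)
find("jar_c",.03); find("cover_c",.036)
kn={}
for c in("top","scene"):
    im=ctrl.camera(c).astype(int); t=ctrl.trace("cover_c",c)[0]['box']
    l,tp,r,b=map(int,t); m=np.zeros(im.shape[:2],bool); m[tp:b,l:r]=True
    m&=(im[...,0]>im[...,1]+60); v,u=np.nonzero(m); print(c,'knob',u.mean(),v.mean(),ray(c,[u.mean(),v.mean()],.061)*1000)
E
```

```text
choc_c top 0.58 [201.0, 164.7, 224.8, 186.8] [625.4 179.3] [625.7 178.8] [53.9 50.1] 49.4
choc_c scene 0.91 [319.8, 245.6, 344.9, 271.3] [626.3 182. ] [626.1 182.1] [63.3 54.5] 22.7
board_choc_top top 0.83 [368.9, 221.1, 416.7, 270.8] [ 488.2 -248.5] [ 488.7 -248.5] [99.9 99.9] 174.0
board_choc_top scene 0.81 [179.3, 153.0, 226.3, 185.4] [ 489.6 -246. ] [ 488.6 -246.7] [100.8  98.6] 84.0
shortbread_c top 0.71 [259.1, 165.9, 286.8, 196.6] [620.4  36.2] [620.6  36.2] [49.6 49. ] 36.0
shortbread_c scene 0.63 [265.6, 224.8, 286.4, 247.7] [621.4  38. ] [621.4  38.5] [58.5 49. ] 34.6
board_shortbread_top top 0.95 [372.6, 165.5, 418.7, 211.8] [ 625.9 -250.7] [ 626.1 -250.7] [102.5 101.2] 7.1
board_shortbread_top scene 0.6 [148.2, 179.0, 200.6, 220.5] [ 627.6 -248.3] [ 626.  -248.9] [104.2 103.8] 5.3
oatbar_c top 0.56 [254.1, 214.1, 277.3, 241.9] [510.   46.3] [510.   46.9] [29.9 62.6] 142.3
oatbar_c scene 0.71 [286.4, 194.8, 315.8, 213.7] [511.   50.8] [510.6  50.3] [39.7 68. ] 148.0
board_oatbar_top top 0.62 [316.2, 229.5, 363.0, 275.5] [ 470.7 -123.3] [ 470.4 -123.1] [103.3  99.7] 2.5
boa
[... 362 characters left out ...]
-114.3] [100.2 100.3] 94.2
board_iced_top scene 0.89 [194.1, 199.4, 245.4, 242.5] [ 631.8 -111.1] [ 630.9 -111.9] [104.4 103.7] 5.0
jar_c top 0.74 [437.2, 241.2, 470.3, 271.3] [ 474.3 -383.3] [ 472.9 -383.8] [58.2 70.5] 94.2
jar_c scene 0.75 [154.2, 128.6, 175.9, 156.3] [ 472.8 -383. ] [ 471.3 -385.1] [121.   56.7] 46.2
cover_c top 0.9 [106.4, 211.5, 153.1, 255.9] [463.2 343.9] [462.8 344.3] [101.1  94.2] 51.3
cover_c scene 0.93 [401.4, 211.0, 444.7, 250.8] [471.1 347.8] [469.7 346.7] [ 92.6 133.9] 178.1
top knob nan nan [[nan nan]]
scene knob 426.2758620689655 216.6206896551724 [[454.67580657 346.38692159]]<stdin>:10: RuntimeWarning: Mean of empty slice.
  ret = ret.dtype.type(ret / rcount)
```

The estimates from the two cameras agree within about 3 mm, and the sizes match those given. I'll start with the iced biscuit.

```bash
python3 -m handwheel '[[[239,-388,-111],[0,0,0],60],[[239,-388,-111],[0,0,0],60],[[239,-388,-111],[0,0,0],60],[[239,-388,-111],[0,0,0],60],[[239,-388,-111],[0,0,0],60]]' 40
```

```text
t: 2.02
position: [0.4286, 0.3044, 0.1572]
tool_rot: [0.22, 0.976, 0.0, 0.0]
contact_force: [0.6, 1.8, -0.4]
grip_width: 0.0604
```

Run:
```python
from h import *
s=ctrl.observe(); print(s['position'],s['t'])
im=ctrl.camera("top").astype(int); t=ctrl.trace("cover_c","top")[0]['box']
l,tp,r,b=map(int,t); m=np.zeros(im.shape[:2],bool); m[tp:b,l:r]=True
m&=(im[...,0]>im[...,1]+60); v,u=np.nonzero(m); print('knob',u.mean(),v.mean(),ray("top",[u.mean(),v.mean()],.061)*1000)
```

```text
[0.42855518 0.30442646 0.15719216] 2.025
knob 125.13333333333334 233.33333333333334 [[465.7430874  346.99740212]]
```

```bash
python3 -m handwheel '[[[78,-128,-97],[0,0,0],60],[[78,-128,-97],[0,0,0],60],[[78,-128,-97],[0,0,0],60],[[78,-128,-97],[0,0,0],60],[[78,-128,-97],[0,0,0],60]]'
python3 - <<'E'
from h import *
im=ctrl.camera("scene"); cv2.imwrite("pics/s1.png",cv2.resize(im[130:290,200:460],None,fx=3,fy=3,interpolation=2)[...,::-1])
E
```

```text
t: 2.75
position: [0.5057, 0.1786, 0.0606]
tool_rot: [0.22, 0.975, 0.0, 0.0]
contact_force: [0.3, 0.6, -0.8]
grip_width: 0.0599
```

View pics/s1.png

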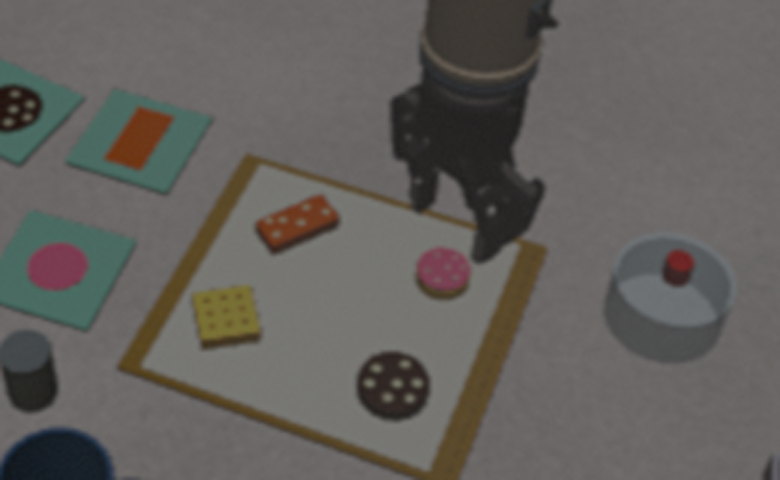

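The crop shows the open gripper centred over the iced biscuit at (443,270) with clear space around it. I'll descend and grip.

```bash
python3 -m handwheel '[[[0,0,-40],[0,0,0],60],[[0,0,-54],[0,0,0],60],[[0,0,-54],[0,0,0],60],[[0,0,-54],[0,0,0],30],[[0,0,-54],[0,0,0],30]]' 40 && python3 -m handwheel '[[[0,0,0],[0,0,0],30],[[0,0,0],[0,0,0],30],[[0,0,30],[0,0,0],30],[[0,0,90],[0,0,0],30],[[0,0,90],[0,0,0],30]]'
```

```text
t: 3.42
position: [0.5063, 0.1785, 0.0077]
tool_rot: [0.22, 0.975, 0.001, 0.001]
contact_force: [-1.5, 0.9, 5.4]
grip_width: 0.0424
t: 4.05
position: [0.5089, 0.179, 0.1012]
tool_rot: [0.22, 0.975, 0.002, 0.004]
contact_force: [0.0, -0.4, -1.1]
grip_width: 0.0423
```

```bash
python3 -m handwheel '[[[123,-291,0],[0,0,0],30],[[123,-291,0],[0,0,0],30],[[123,-291,0],[0,0,0],30],[[123,-291,0],[0,0,0],30],[[123,-291,0],[0,0,0],30]]' && python3 -m handwheel '[[[0,0,0],[0,0,0],30],[[0,0,0],[0,0,0],30]]'
```

```text
t: 4.68
position: [0.6276, -0.112, 0.0961]
tool_rot: [0.22, 0.975, 0.0, -0.0]
contact_force: [0.9, 1.1, 0.3]
grip_width: 0.0416
t: 4.92
position: [0.6265, -0.1099, 0.0957]
tool_rot: [0.221, 0.975, 0.0, -0.001]
contact_force: [0.2, 0.9, -0.8]
grip_width: 0.0422
```

```bash
python3 -m handwheel '[[[4,-3,-50],[0,0,0],30],[[4,-3,-80],[0,0,0],30],[[4,-3,-86],[0,0,0],30],[[4,-3,-86],[0,0,0],30],[[4,-3,-86],[0,0,0],30]]' && python3 -m handwheel '[[[0,0,0],[0,0,0],62],[[0,0,0],[0,0,0],62],[[0,0,0],[0,0,0],62],[[0,0,50],[0,0,0],62],[[0,0,100],[0,0,0],62]]'
```

```text
t: 5.55
position: [0.6313, -0.1119, 0.0109]
tool_rot: [0.219, 0.976, 0.0, 0.0]
contact_force: [0.5, 0.4, 0.0]
grip_width: 0.0421
t: 6.18
position: [0.6307, -0.1129, 0.1108]
tool_rot: [0.22, 0.975, -0.0, -0.001]
contact_force: [0.8, -0.2, 0.3]
grip_width: 0.0622
```

```bash
python3 -m handwheel '[[[-5,293,0],[0,0,-20],68],[[-5,293,0],[0,0,-20],68],[[-5,293,0],[0,0,-20],68],[[-5,293,0],[0,0,-20],68],[[-5,293,-30],[0,0,-20],68]]' && python3 -m handwheel '[[[0,0,-20],[0,0,0],68],[[0,0,-20],[0,0,0],68],[[0,0,-20],[0,0,0],68]]'
python3 - <<'E'
from h import *
im=ctrl.camera("scene"); cv2.imwrite("pics/s2.png",cv2.resize(im[130:290,180:440],None,fx=3,fy=3,interpolation=2)[...,::-1])
E
```

```text
t: 6.8
position: [0.628, 0.1832, 0.0824]
tool_rot: [0.386, 0.923, 0.002, 0.002]
contact_force: [1.0, 0.2, -0.7]
grip_width: 0.0677
t: 7.18
position: [0.6268, 0.1788, 0.0609]
tool_rot: [0.387, 0.922, 0.0, 0.0]
contact_force: [-0.2, 0.5, 0.1]
grip_width: 0.068
```

View pics/s2.png

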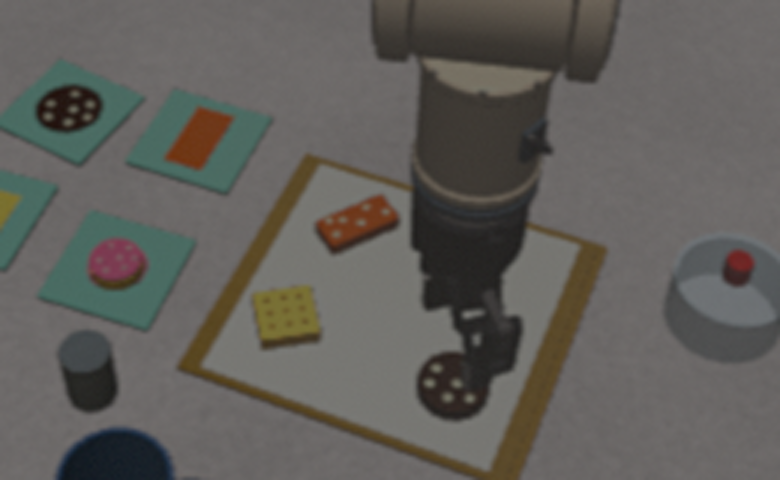

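The iced biscuit sits face up and centred on its board at (117,263). The gripper is over choc at (453,385), so I'll grip it and carry it to its board.

```bash
python3 -m handwheel '[[[0,1,-40],[0,0,0],68],[[0,1,-55],[0,0,0],68],[[0,1,-55],[0,0,0],68],[[0,1,-55],[0,0,0],40],[[0,1,-55],[0,0,0],40]]' 40 && python3 -m handwheel '[[[0,0,0],[0,0,0],40],[[0,0,0],[0,0,0],40],[[0,0,30],[0,0,0],40],[[0,0,90],[0,0,0],40],[[0,0,90],[0,0,0],40]]'
```

```text
t: 7.85
position: [0.6274, 0.1813, 0.0068]
tool_rot: [0.386, 0.922, 0.001, 0.001]
contact_force: [-0.6, -0.9, 2.9]
grip_width: 0.0543
t: 8.48
position: [0.6297, 0.1822, 0.1007]
tool_rot: [0.386, 0.922, 0.003, 0.004]
contact_force: [0.6, -0.1, -0.5]
grip_width: 0.054
```

```bash
python3 -m handwheel '[[[-138,-428,0],[0,0,0],40],[[-138,-428,0],[0,0,0],40],[[-138,-428,0],[0,0,0],40],[[-138,-428,0],[0,0,0],40],[[-138,-428,0],[0,0,0],40]]' && python3 -m handwheel '[[[0,0,0],[0,0,0],40],[[0,0,0],[0,0,0],40]]'
```

```text
t: 9.1
position: [0.5294, -0.1179, 0.0951]
tool_rot: [0.386, 0.923, 0.0, 0.0]
contact_force: [0.3, -0.2, 0.1]
grip_width: 0.0538
t: 9.35
position: [0.5303, -0.1163, 0.0952]
tool_rot: [0.387, 0.922, 0.0, -0.0]
contact_force: [0.0, 0.5, 0.4]
grip_width: 0.0541
```

```bash
python3 -m handwheel '[[[-41,-131,0],[0,0,0],40],[[-41,-131,0],[0,0,0],40],[[-41,-131,0],[0,0,0],40],[[-41,-131,-40],[0,0,0],40],[[-41,-131,-40],[0,0,0],40]]' && python3 -m handwheel '[[[0,0,0],[0,0,0],40],[[0,0,0],[0,0,0],40]]'
```

```text
t: 9.98
position: [0.4881, -0.245, 0.0532]
tool_rot: [0.385, 0.923, 0.0, -0.003]
contact_force: [0.6, 0.6, 0.5]
grip_width: 0.054
t: 10.22
position: [0.4905, -0.247, 0.0565]
tool_rot: [0.386, 0.923, -0.0, 0.001]
contact_force: [-0.5, 0.3, 0.5]
grip_width: 0.0541
```

```bash
python3 -m handwheel '[[[-1,-1,-30],[0,0,0],40],[[-1,-1,-46],[0,0,0],40],[[-1,-1,-46],[0,0,0],40],[[-1,-1,-46],[0,0,0],40]]' && python3 -m handwheel '[[[0,0,0],[0,0,0],68],[[0,0,0],[0,0,0],68],[[0,0,0],[0,0,0],68],[[0,0,50],[0,0,0],68],[[0,0,100],[0,0,0],50]]'
```

```text
t: 10.72
position: [0.4889, -0.2485, 0.01]
tool_rot: [0.386, 0.922, -0.0, 0.0]
contact_force: [0.3, 0.3, 0.5]
grip_width: 0.0542
t: 11.35
position: [0.4878, -0.2481, 0.1101]
tool_rot: [0.386, 0.922, 0.0, -0.001]
contact_force: [1.1, -1.0, 0.3]
grip_width: 0.0511
```

```bash
python3 -m handwheel '[[[22,297,0],[0,0,9],50],[[22,297,0],[0,0,9],50],[[22,297,0],[0,0,9],50],[[22,297,0],[0,0,9],50],[[22,297,-20],[0,0,9],50]]' && python3 -m handwheel '[[[0,0,-25],[0,0,0],50],[[0,0,-25],[0,0,0],50],[[0,0,-25],[0,0,0],50]]'
python3 - <<'E'
from h import *
im=ctrl.camera("scene"); cv2.imwrite("pics/s3.png",cv2.resize(im[130:290,140:400],None,fx=3,fy=3,interpolation=2)[...,::-1])
E
```

```text
t: 11.98
position: [0.5116, 0.0511, 0.0905]
tool_rot: [0.312, 0.95, 0.001, 0.002]
contact_force: [0.3, -0.4, 0.1]
grip_width: 0.0496
t: 12.35
position: [0.5106, 0.0483, 0.0649]
tool_rot: [0.313, 0.95, 0.0, 0.0]
contact_force: [0.1, -0.8, 1.0]
grip_width: 0.0502
```

View pics/s3.png

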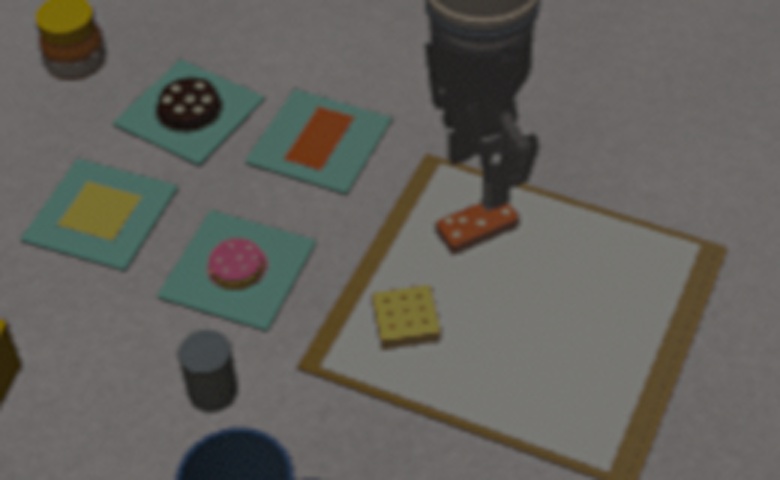

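Choc lies centred on its board at (189,103) and iced at (237,262), both face up. The gripper is lined up over the oat bar at (477,222), so I'll descend.

```bash
python3 -m handwheel '[[[0,0,-40],[0,0,0],50],[[0,0,-58],[0,0,0],50],[[0,0,-58],[0,0,0],50],[[0,0,-58],[0,0,0],18],[[0,0,-58],[0,0,0],18]]' 40 && python3 -m handwheel '[[[0,0,0],[0,0,0],18],[[0,0,0],[0,0,0],18],[[0,0,30],[0,0,0],18],[[0,0,90],[0,0,0],18],[[0,0,90],[0,0,0],18]]'
```

```text
t: 13.02
position: [0.5114, 0.0485, 0.0077]
tool_rot: [0.313, 0.95, 0.0, 0.001]
contact_force: [-0.5, -1.5, 4.4]
grip_width: 0.0307
t: 13.65
position: [0.5137, 0.049, 0.101]
tool_rot: [0.313, 0.95, 0.002, 0.004]
contact_force: [0.6, -0.4, -0.7]
grip_width: 0.0311
```

```bash
python3 -m handwheel '[[[-40,-171,0],[0,0,39.5],18],[[-40,-171,0],[0,0,39.5],18],[[-40,-171,0],[0,0,39.5],18],[[-40,-171,0],[0,0,39.5],18],[[-40,-171,-40],[0,0,39.5],18]]' && python3 -m handwheel '[[[0,0,0],[0,0,0],18],[[0,0,0],[0,0,0],18]]'
```

```text
t: 14.28
position: [0.4723, -0.1242, 0.0578]
tool_rot: [-0.027, 1.0, -0.001, 0.003]
contact_force: [0.6, -1.0, -0.8]
grip_width: 0.0309
t: 14.52
position: [0.4704, -0.1222, 0.0568]
tool_rot: [-0.027, 1.0, 0.0, -0.0]
contact_force: [1.0, 0.0, 0.5]
grip_width: 0.0309
```

```bash
python3 -m handwheel '[[[0,0,-30],[0,0,0],18],[[0,0,-46],[0,0,0],18],[[0,0,-46],[0,0,0],18],[[0,0,-46],[0,0,0],18]]' && python3 -m handwheel '[[[0,0,0],[0,0,0],50],[[0,0,0],[0,0,0],50],[[0,0,0],[0,0,0],50],[[0,0,50],[0,0,0],50],[[0,0,100],[0,0,0],64]]'
```

```text
t: 15.02
position: [0.4707, -0.1223, 0.0109]
tool_rot: [-0.027, 1.0, -0.0, 0.0]
contact_force: [-0.5, -0.1, -1.0]
grip_width: 0.031
t: 15.65
position: [0.4697, -0.1222, 0.1111]
tool_rot: [-0.027, 1.0, 0.0, -0.001]
contact_force: [1.3, -0.9, -0.6]
grip_width: 0.0641
```

```bash
python3 -m handwheel '[[[151,159,0],[0,0,32],64],[[151,159,0],[0,0,32],64],[[151,159,0],[0,0,32],64],[[151,159,0],[0,0,32],64],[[151,159,-40],[0,0,32],64]]' && python3 -m handwheel '[[[0,0,-5],[0,0,0],64],[[0,0,-5],[0,0,0],64]]'
python3 - <<'E'
from h import *
im=ctrl.camera("scene"); cv2.imwrite("pics/s4.png",cv2.resize(im[130:290,140:400],None,fx=3,fy=3,interpolation=2)[...,::-1])
E
```

```text
t: 16.27
position: [0.6258, 0.0389, 0.0726]
tool_rot: [-0.302, 0.953, -0.001, 0.004]
contact_force: [-0.4, 0.5, -0.7]
grip_width: 0.0638
t: 16.52
position: [0.6209, 0.0363, 0.0654]
tool_rot: [-0.301, 0.954, 0.0, -0.001]
contact_force: [-0.2, -0.6, 0.3]
grip_width: 0.064
```

View pics/s4.png

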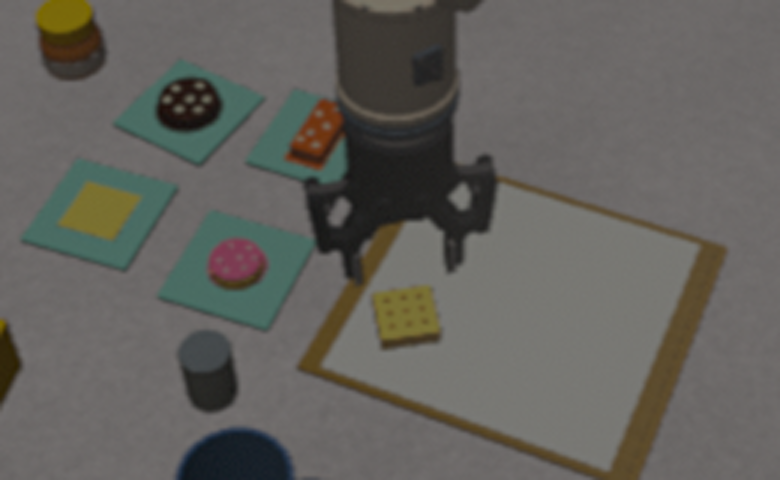

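The oat bar is on its board at (320,132), aligned, with a sliver of its picture showing at one end, so I'll check its offset later. The gripper is lined up over the shortbread at (406,315).

```bash
python3 -m handwheel '[[[0,1,-40],[0,0,0],64],[[0,1,-58],[0,0,0],64],[[0,1,-58],[0,0,0],64],[[0,1,-58],[0,0,0],34],[[0,1,-58],[0,0,0],34]]' 40 && python3 -m handwheel '[[[0,0,0],[0,0,0],34],[[0,0,0],[0,0,0],34],[[0,0,30],[0,0,0],34],[[0,0,90],[0,0,0],34],[[0,0,90],[0,0,0],34]]'
```

```text
t: 17.2
position: [0.6224, 0.0377, 0.0088]
tool_rot: [-0.301, 0.954, -0.0, 0.001]
contact_force: [0.7, 0.0, 5.8]
grip_width: 0.0467
t: 17.82
position: [0.6249, 0.0379, 0.1025]
tool_rot: [-0.301, 0.954, -0.001, 0.004]
contact_force: [-0.3, 0.2, -0.4]
grip_width: 0.0468
```

```bash
python3 -m handwheel '[[[5,-287,0],[0,0,-29],34],[[5,-287,0],[0,0,-29],34],[[5,-287,0],[0,0,-29],34],[[5,-287,0],[0,0,-29],34],[[5,-287,-10],[0,0,-29],34]]' && python3 -m handwheel '[[[0,0,-30],[0,0,0],34],[[0,0,-30],[0,0,0],34],[[0,0,-30],[0,0,0],34]]'
```

```text
t: 18.45
position: [0.6263, -0.2525, 0.0873]
tool_rot: [-0.052, 0.999, -0.0, 0.001]
contact_force: [1.6, 0.7, 0.9]
grip_width: 0.0467
t: 18.82
position: [0.6265, -0.2489, 0.0576]
tool_rot: [-0.053, 0.999, 0.0, -0.0]
contact_force: [0.5, -0.2, -0.5]
grip_width: 0.0468
```

```bash
python3 -m handwheel '[[[0,-1,-30],[0,0,0],34],[[0,-1,-47],[0,0,0],34],[[0,-1,-47],[0,0,0],34],[[0,-1,-47],[0,0,0],34]]' && python3 -m handwheel '[[[0,0,0],[0,0,0],66],[[0,0,0],[0,0,0],66],[[0,0,0],[0,0,0],66],[[0,0,50],[0,0,0],66],[[0,0,120],[0,0,0],50]]' && python3 -m handwheel '[[[-60,300,60],[0,0,0],50],[[-60,300,60],[0,0,0],50],[[-60,300,60],[0,0,0],50],[[-60,300,60],[0,0,0],50],[[-60,300,60],[0,0,0],50]]' && python3 -m handwheel '[[[-60,250,0],[0,0,0],50],[[-60,250,0],[0,0,0],50],[[-60,250,0],[0,0,0],50],[[-60,250,0],[0,0,0],50],[[-60,250,0],[0,0,0],50]]'
python3 - <<'E'
from h import *
im=ctrl.camera("top"); cv2.imwrite("pics/t5.png",cv2.resize(im[140:300,60:320+160],None,fx=1.9,fy=1.9,interpolation=2)[...,::-1])
ctrl.camera("scene")
for n in("choc","shortbread","oatbar","iced"):
    find(n+"_c",.018); find(f"board_{n}_top",.006)
E
```

```text
t: 19.32
position: [0.6267, -0.2501, 0.0109]
tool_rot: [-0.053, 0.999, -0.0, 0.0]
contact_force: [1.2, 0.1, -0.0]
grip_width: 0.0468
t: 19.95
position: [0.6252, -0.2499, 0.1225]
tool_rot: [-0.053, 0.999, 0.001, -0.002]
contact_force: [1.6, 0.2, 0.3]
grip_width: 0.0502
t: 20.58
position: [0.5658, 0.0515, 0.1835]
tool_rot: [-0.053, 0.999, 0.0, 0.0]
contact_force: [0.6, 0.5, 0.3]
grip_width: 0.0498
t: 21.2
position: [0.5052, 0.3033, 0.183]
tool_rot: [-0.055, 0.998, 0.0, 0.0]
contact_force: [0.5, -0.8, -0.8]
grip_width: 0.0499
choc_c top 0.72 [378.8, 236.0, 403.6, 257.7] [ 488.8 -246.9] [ 489.  -246.7] [52.1 51.1] 47.9
choc_c scene 0.81 [192.4, 152.6, 214.8, 170.7] [ 489.9 -244.3] [ 489.6 -244.4] [64.1 54.3] 31.2
board_choc_top top 0.59 [367.6, 221.0, 415.3, 272.4] [ 489.  -248.4] [ 489.6 -248.3] [100.9 103.1] 174.1
board_choc_top scene 0.78 [180.3, 152.0, 227.1, 186.6] [ 493.4 -242.6] [ 488.2 -246.1] [103.5 104.1] 173.4
shortbread_c top 0.94 [383.8, 176.1, 406.3, 201.8] [ 623.7 -250.9] [ 624.4 -250.7] [50.5 47.9] 4.2
shortbread_c scene 0.93 [161.4, 188.9, 185.5, 207.7] [ 625.7 -248.1] [
[... 348 characters left out ...]
tbar_c scene 0.52 [236.3, 163.3, 258.3, 183.1] [ 469.3 -118.8] [ 469.5 -119. ] [73.7 34.7] 2.0
board_oatbar_top top 0.82 [317.0, 229.6, 362.4, 276.5] [ 470.1 -123.5] [ 470.1 -124. ] [101.8  99.6] 3.6
board_oatbar_top scene 0.57 [223.1, 160.7, 269.9, 192.8] [ 475.8 -117.3] [ 470.1 -119.9] [103.  101.1] 2.3
iced_c top 0.67 [327.8, 171.1, 346.9, 190.6] [ 632. -112.] [ 632.4 -112.6] [43.6 42.4] 4.2
iced_c scene 0.77 [208.0, 208.7, 228.4, 228.8] [ 633.7 -110.2] [ 632.2 -110.7] [57.4 46.3] 31.5
board_iced_top top 0.95 [316.3, 164.2, 358.8, 200.0] [ 625.5 -115.1] [ 627.1 -114.3] [98.8 99.9] 95.9
board_iced_top scene 0.81 [192.0, 197.2, 243.7, 239.0] [ 632.2 -109.1] [ 629.4 -111. ] [100.1  99.1] 5.3
```

View pics/t5.png

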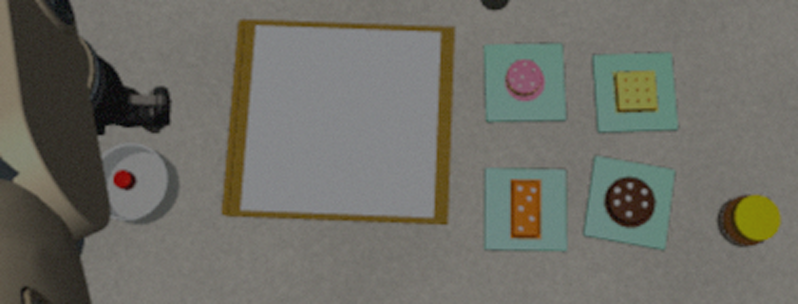

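All four biscuits are within about 3 mm of their board centres: iced (525,80), shortbread (636,91), oat bar (526,208) and choc (630,202) in the crop. Next is the cover, starting with the knob position.

Run:
```python
from h import *
print(ray("top",[125.1,233.8],.072)*1000, ray("scene",[426.3,216.6],.072)*1000)
im=ctrl.camera("scene").astype(int); c=im[195:260,390:460]; cv2.imwrite("pics/s6.png",cv2.resize(c.astype(np.uint8),None,fx=8,fy=8,interpolation=0)[...,::-1])
m=(c[...,0]>c[...,1]+40); v,u=np.nonzero(m); print(len(u),u.min()+390,u.max()+390,v.min()+195,v.max()+195,u.mean()+390,v.mean()+195, ray("scene",[u.mean()+390,v.mean()+195],.064)*1000)
```

```text
[[463.42234691 342.87214335]] [[464.50723496 346.57579859]]
44 423 430 214 220 426.29545454545456 216.61363636363637 [[457.34007746 346.46438274]]
```

View pics/s6.png

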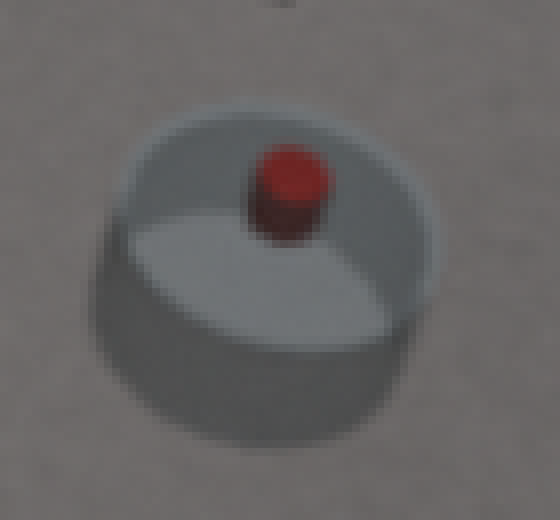

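The red cap is at pixel (426.5,217). Both cameras put the knob at about (464,345) mm for z = 72 mm, so I'll approach it.

```bash
python3 -m handwheel '[[[-41,42,-40],[0,0,0],45],[[-41,42,-85],[0,0,0],45],[[-41,42,-85],[0,0,0],45],[[-41,42,-85],[0,0,0],45],[[-41,42,-85],[0,0,0],45]]'
python3 - <<'E'
from h import *
im=ctrl.camera("scene"); c=im[180:260,370:470]; cv2.imwrite("pics/s7.png",cv2.resize(c,None,fx=6,fy=6,interpolation=2)[...,::-1])
E
```

```text
t: 22.78
position: [0.467, 0.3421, 0.0999]
tool_rot: [-0.053, 0.999, 0.001, 0.001]
contact_force: [0.4, 0.3, 0.2]
grip_width: 0.0452
```

View pics/s7.png

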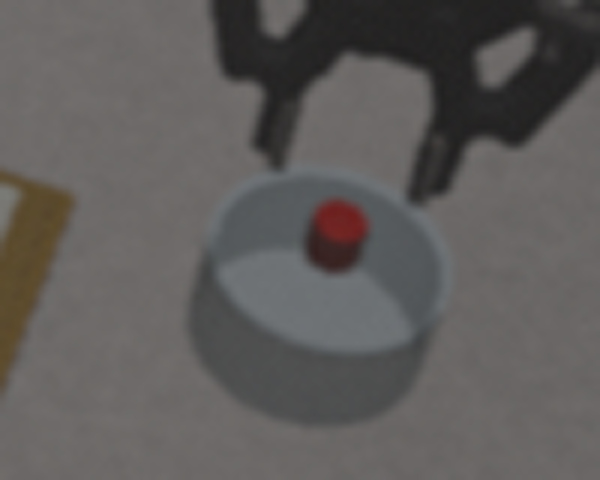

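```bash
python3 -m handwheel '[[[-1,1,-30],[0,0,0],45],[[-1,1,-45],[0,0,0],45],[[-1,1,-45],[0,0,0],45],[[-1,1,-45],[0,0,0],45]]' && python3 -m handwheel '[[[0,0,0],[0,0,0],10],[[0,0,0],[0,0,0],10],[[0,0,0],[0,0,0],10],[[0,0,0],[0,0,0],10]]' 60
```

```text
t: 23.32
position: [0.4649, 0.3429, 0.0536]
tool_rot: [-0.053, 0.999, 0.0, 0.0]
contact_force: [-0.3, 0.0, 0.7]
grip_width: 0.0452
t: 23.82
position: [0.465, 0.3432, 0.0539]
tool_rot: [-0.053, 0.999, 0.0, 0.001]
contact_force: [-1.0, -0.6, 6.1]
grip_width: 0.02
```

```bash
python3 -m handwheel '[[[0,0,20],[0,0,0],10],[[0,0,50],[0,0,0],10],[[0,0,75],[0,0,0],10],[[0,0,75],[0,0,0],10],[[0,0,75],[0,0,0],10]]' && python3 -m handwheel '[[[17,-45,0],[0,0,0],10],[[34,-95,0],[0,0,0],10],[[51,-140,0],[0,0,0],10],[[68,-190,0],[0,0,0],10],[[85,-235,0],[0,0,0],10]]' && python3 -m handwheel '[[[20,-55,0],[0,0,0],10],[[40,-110,0],[0,0,0],10],[[60,-165,0],[0,0,0],10],[[80,-221,0],[0,0,0],10],[[80,-221,0],[0,0,0],10]]' && python3 -m handwheel '[[[0,0,0],[0,0,0],10],[[0,0,0],[0,0,0],10]]'
python3 - <<'E'
from h import *
im=ctrl.camera("scene"); c=im[130:250,140:300]; cv2.imwrite("pics/s8.png",cv2.resize(c,None,fx=4,fy=4,interpolation=2)[...,::-1])
E
```

```text
t: 24.45
position: [0.4639, 0.3424, 0.1272]
tool_rot: [-0.053, 0.999, -0.0, -0.0]
contact_force: [-0.5, 0.0, -1.3]
grip_width: 0.0197
t: 25.08
position: [0.5489, 0.1058, 0.1264]
tool_rot: [-0.053, 0.999, -0.0, -0.001]
contact_force: [-0.0, 0.3, -0.8]
grip_width: 0.0197
t: 25.7
position: [0.6297, -0.1171, 0.1262]
tool_rot: [-0.051, 0.999, -0.0, -0.0]
contact_force: [0.2, 0.6, -1.3]
grip_width: 0.0199
t: 25.95
position: [0.6285, -0.112, 0.1271]
tool_rot: [-0.054, 0.999, 0.0, -0.001]
contact_force: [0.9, 0.2, -1.5]
grip_width: 0.0198
```

View pics/s8.png

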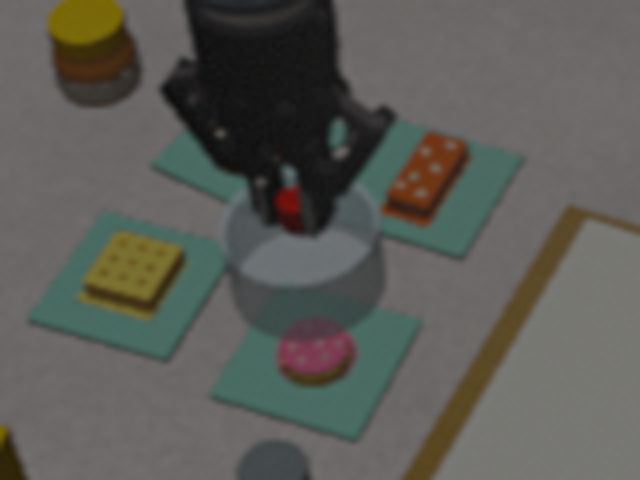

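The cover hangs level over the iced biscuit at (315,350). Next I'll lower it.

```bash
python3 -m handwheel '[[[2,-1,-20],[0,0,0],10],[[2,-1,-40],[0,0,0],10],[[2,-1,-56],[0,0,0],10],[[2,-1,-63],[0,0,0],10],[[2,-1,-65],[0,0,0],10]]' && python3 -m handwheel '[[[0,0,-1],[0,0,0],10],[[0,0,-1],[0,0,0],10]]'
```

```text
t: 26.62
position: [0.6311, -0.1143, 0.0621]
tool_rot: [-0.053, 0.999, 0.0, -0.0]
contact_force: [-0.3, 0.2, -1.0]
grip_width: 0.0195
t: 26.88
position: [0.6318, -0.1144, 0.0624]
tool_rot: [-0.053, 0.999, -0.0, 0.0]
contact_force: [-0.4, -0.5, -1.0]
grip_width: 0.0197
```

```bash
python3 -m handwheel '[[[-1,1,-1],[0,0,0],10],[[-1,1,-2],[0,0,0],10],[[-1,1,-2],[0,0,0],10]]'
```

```text
t: 27.25
position: [0.6303, -0.1133, 0.06]
tool_rot: [-0.053, 0.999, -0.0, 0.0]
contact_force: [-1.3, -0.3, 0.5]
grip_width: 0.0197
```

Contact: the weight has gone off the wrist. I'll release, rise and swing clear.

```bash
python3 -m handwheel '[[[0,0,0],[0,0,0],45],[[0,0,0],[0,0,0],45],[[0,0,0],[0,0,0],45],[[0,0,30],[0,0,0],45],[[0,0,80],[0,0,0],45]]' && python3 -m handwheel '[[[0,0,60],[0,0,0],45],[[-60,250,60],[0,0,0],45],[[-60,250,60],[0,0,0],45],[[-60,250,60],[0,0,0],45],[[-60,250,60],[0,0,0],45]]' && python3 -m handwheel '[[[-60,280,0],[0,0,0],45],[[-60,280,0],[0,0,0],45],[[-60,280,0],[0,0,0],45],[[-60,280,0],[0,0,0],45],[[-60,280,0],[0,0,0],45]]'
python3 - <<'E'
from h import *
ims=[ctrl.camera("top")[140:280,300:490],ctrl.camera("scene")[115:255,130:320]]
cv2.imwrite("pics/f9.png",cv2.resize(np.hstack(ims),None,fx=2.1,fy=2.1,interpolation=2)[...,::-1])
for n in("choc","shortbread","oatbar","iced"): find(n+"_c",.018)
find("cover_c",.042); find("board_iced_top",.006); find("jar_c",.03)
E
```

```text
t: 27.88
position: [0.629, -0.1131, 0.1389]
tool_rot: [-0.053, 0.999, 0.0, -0.002]
contact_force: [1.0, -0.6, -0.4]
grip_width: 0.045
t: 28.5
position: [0.5715, 0.1315, 0.2001]
tool_rot: [-0.053, 0.999, 0.0, 0.0]
contact_force: [0.9, -0.1, -0.3]
grip_width: 0.0455
t: 29.12
position: [0.511, 0.4127, 0.1998]
tool_rot: [-0.054, 0.999, 0.0, 0.0]
contact_force: [0.6, -0.4, 0.0]
grip_width: 0.045
choc_c top 0.62 [380.2, 235.3, 403.9, 257.2] [ 488.8 -246.6] [ 489.1 -246.7] [56.2 54.9] 75.4
choc_c scene 0.74 [193.3, 155.2, 215.8, 168.9] [ 489.2 -244.7] [ 487.9 -245.1] [58.2 55.3] 25.0
shortbread_c top 0.95 [382.6, 173.3, 406.4, 201.1] [ 624.1 -250.1] [ 624.4 -249.9] [50.6 50.7] 96.9
shortbread_c scene 0.69 [162.5, 187.0, 185.4, 208.4] [ 625.7 -247.6] [ 624.8 -247.7] [57.9 55.7] 6.5
oatbar_c top 0.92 [331.4, 237.3, 346.7, 266.3] [ 470.1 -122.9] [ 469.7 -122.4] [66.3 29.7] 2.9
oatbar_c scene 0.8 [238.8, 165.5, 259.9, 185.3] [ 471.8 -119.9] [ 470.6 -119.7] [73.9 37.5] 3.0
iced_c top none
iced_c scene none
cover_c top 0.75 [318.0, 154.6, 360.0, 203.8] [ 627.4 -113.8] [ 628.8 -112.7] [ 91.4 100.1] 139.2
cover_c scene 0.67 [199.5, 193.9, 238.4, 235.3] [ 633.9 -107. ] [ 633.1 -108.1] [131.9  90.4] 34.7
board_iced_top top 0.71 [314.7, 164.9, 359.5, 200.9] [ 594.1 -153.8] [ 592.6 -154.9] [21.6 42.6] 139.2
board_iced_top scene 0.75 [194.2, 205.4, 243.7, 241.4] [ 669.3 -100.2] [ 667.4 -107. ] [28.5 95.5] 96.8
jar_c top 0.68 [435.4, 243.3, 471.3, 269.3] [ 475.  -384.9] [ 474.2 -385.7] [54.8 72.1] 99.4
jar_c scene 0.92 [152.0, 127.0, 176.3, 155.0] [ 473.2 -383.2] [ 472.3 -385.3] [121.8  59.8] 47.5
```

View pics/f9.png

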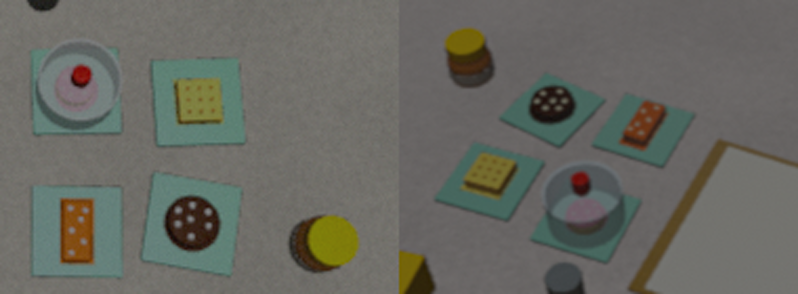

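The picture shows all four biscuits on their boards and the cover standing over the iced biscuit (left half at about (79,85)). The jar hasn't moved. One last check, on the knob.

Run:
```python
from h import *
for c,(r0,r1,c0,c1) in dict(top=(150,210,312,362),scene=(185,225,195,245)).items():
    im=ctrl.camera(c).astype(int)[r0:r1,c0:c1]; m=im[...,0]>2.2*im[...,1]
    n,l,st,ce=cv2.connectedComponentsWithStats((m&(im[...,0]>im.max(initial=0,where=m[...,None])*.6)).astype(np.uint8)); k=1+st[1:,4].argmax()
    p=ce[k]+[c0,r0]; print(c,st[k],p,ray(c,p,.078)*1000,ray(c,p,.070)*1000)
```

```text
top [23 21  8  9 57] [338.52631579 175.07017544] [[ 627.71957213 -112.56124943]] [[ 629.98567642 -113.26769525]]
scene [17 12  8  7 40] [215.625 199.9  ] [[ 629.80968132 -112.38655942]] [[ 624.11673813 -116.8588177 ]]
```

The knob is at about (629,-112.5) and the board centre at about (630,-113), so the cover is centred. Handing in.

```bash
python3 -c "
from bench import ctrl
print(ctrl.hand_in(), ctrl.observe()['t'])"
```

```text
the job is handed in; nothing more can be done
the job is handed in; nothing more can be done
```

I moved all four biscuits to the boards with their pictures, stood the clear cover over the pink-iced one by its knob, and handed the job in at about 30 s on the robot's clock. `hand_in` gives no verdict.

**Biscuits:** In the last pictures all four lie flat and face up. Choc, shortbread and oat bar measured within about 3 mm of their board centres. The oat bar is within about 1° of its picture, and so is the shortbread.

**Iced biscuit:** It was about 2–4 mm off centre before the cover went on. The network no longer reports it under the cover, but it shows inside in both cameras.

**Cover:** It looks level and on the board; the wrist force showed it touch down at the expected height. Its knob is about 1–2 mm from the board centre.

**Jar:** It is where it started, within the 2 mm measuring noise.

**Readings that disagreed:**
- The cover's outline in the scene camera read about 5–7 mm off centre. That comes from seeing its side wall, and the knob positions from the two cameras agree with each other.
- The last outlines of the iced biscuit's board were unusable because the cover hides it, so I used the earlier measurements for that board.
- In one earlier check the network took the cover for the shortbread board; I ignored that reading.

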